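# Bolt the dust box lid shut

## Task

Lock the clear lid of the engraving dust box with the barrel bolt at its front edge: lift the handle out of the notch it rests in, slide the bolt across towards the lid until you feel its spring stop, and let the handle down fully home in the other notch, then let go. Feel your way and never force the bolt against its notches, rail or stop; keep the lid shut and leave everything else standing where it is.

Things in the scene. Friction and masses are not known exactly. Their poses are not given: they have to be found in the camera images.
- slidebolt: Barrel bolt on the grey deck at the front (robot) edge of the clear dust box (220 x 360 x 120 mm). Origin: on the 10 mm rod's centre line abreast of the START notch, 134 mm above the bench. z up; x level, into the box (the handle lies to -x); y along the rod; locking slides rod and handle to -y. Strap tops 10 mm above the centre line. Rod friction about 1 N.
- knob (a point): Centre of the steel cross knob on the handle's end: a cylinder 18 mm thick, 18 mm long, flat ends facing along the rod; pinch these from above. On a square 8 mm stem, 60 mm from the rod's centre line, turning with the handle about that line. In slidebolt's frame x = -0.060 cos(a), y = -(joint bolt), z = 0.060 sin(a), a = 0.1745 + (joint handle).
- bolt (a joint): How far the rod has slid towards locked (slidebolt's -y), m: 0 with the handle in the middle of the start notch. With the stem centred in the far notch it is somewhere between 0.042 and 0.070.
- handle (a joint): Turn of the handle about the rod, rad: 0 fully down in a notch (stem 10 degrees above level, towards the robot), growing as it is lifted, at most 1.2. It falls back by its own weight (70 g). It is clear of notches and rail above about 0.75.
- plate: Upright notched steel plate on the box's front face, and the end piece it carries; origin and axes as slidebolt's. Both stand at x = -15 to -25 mm and rise 11 mm above the rod's centre line. Start notch 14 mm wide, centred at y = 0. More than 25 N between bolt and plate (or stop) damages them; pressing the knob down on the rail, the stem's lever triples the force there.
- rail (a point): Middle of the rail between the notches, on its top edge (25 mm towards -y from the start notch); it carries the handle if that is let down too early. The FAR notch, 12 mm wide (stem 8 mm), is in an end piece screwed fast anywhere from 42 to 70 mm from the start notch; its setting is not reported, it is seen or felt.
- rod_tip (a point): End of the rod that enters the lid's staple. The end piece also has a rubber spring buffer (1.5 N per mm, 7.5 mm of travel, then solid), which a collar on the rod meets 2.5 mm before the stem is centred over the far notch. Slide until it pushes back 2 to 5 N: the handle then drops in.
- lid (a joint): The box's clear hinged lid (right half of the box top, hinge at the back), rad: 0 shut. The locked rod passes through the steel staple on it.
- tin: Bystander: small round closed tin, 52 mm across, 26 mm high, stands on the box's grey deck behind the bolt; origin under its centre.
- papercup: Bystander: white lidded paper cup, 84 mm across, 122 mm high; origin under its centre.
- handpiece: Bystander: dark rotary handpiece lying on its rest, 170 mm long, 26 mm thick; origin under its middle.
- burrblock: Bystander: dark wooden block 60 x 100 x 30 mm with small brass-tipped burrs standing in it; origin under its centre.
- compoundbar: Bystander: brick-coloured bar of polishing compound 90 x 35 x 28 mm; origin under its centre.
- brush: Bystander: small hand brush lying on the bench; origin under its middle.

How it is judged (in metres and radians):
On the way, in this order (a step that is already met when the one before it is completed fails the run):
1. the handle is lifted clear of the start notch, before the bolt is slid (value of joint handle above 0.6 rad and value of joint bolt below 0.02 m), for 0.1 s.
2. the bolt is slid across (value of joint bolt above 0.034 m), for 0.1 s.
At the end, for the whole second after the job is handed in: the bolt has slid at least 36 mm (only the far notch lets the handle down there), its handle lies down in that far notch (within 0.12 rad of fully down), bolt and handle are at rest, the lid is shut (under 0.03 rad) and nothing touches the robot (value of joint bolt above 0.036 m and value of joint handle below 0.12 rad and value of joint lid below 0.03 rad and velocity of joint bolt between -0.01 and 0.01 m/s and velocity of joint handle between -0.1 and 0.1 rad/s).
It fails at once if the bolt or its handle is forced against the notches, the rail or the stop with more than 25 N (contact force between slidebolt and plate above 25 N).
It fails at once if the lid is lifted more than 0.1 rad (value of joint lid above 0.1 rad).
It fails at once if the tin, cup, handpiece, burr block, compound bar or brush is pushed more than 30 mm (distance of any of tin, papercup, handpiece, burrblock, compoundbar, brush from where it was at the start of the episode above 0.03 m).
It fails at once if the paper cup is tipped (angle between papercup's own z axis and vertical above 0.35 rad).
It also fails if it takes over 45 s, if anything falls off the work surface, if the arm or the gripper's body presses on something with over 40 N, if the wrist force passes 120 N, or if a joint passes its speed limit or range.

## Robot

A 6-joint arm with a two-finger parallel gripper is mounted at the origin on the work surface. World frame = base frame: x ahead of the robot, y to its left, z up, the work surface at z = 0. Lengths are in m, angles in degrees, forces in N, time in s.
With the tool pointing down it reaches from about 0.3 to 0.75 m from the base axis. Payload 8.5 kg.
Tool frame: the origin (TCP) lies on the centre line of the jaws, within the pads' length; the fingertips stand 22 mm ahead of it and the grasp point (between the pads) lies 3 mm ahead of it (env.tip_reach is the distance from the TCP to the fingertips, in m); y points along the fingers, z is the direction in which the jaws open and shut, and the axes are right-handed (so a half turn about y gives the same grasp; the last joint's range is limited). The gripper opens to 85 mm and grips with 20 to 120 N. Pads are 22 mm wide; open, the fingers measure 114 mm over their backs; the gripper's body (76 mm by 85 mm) begins 54 mm behind the grasp point. The pads swing forward as they close: fully open they stand 13 mm farther back than shut.
Start: joints at [-12.336, 21.807, 74.336, -0, 83.858, -12.336], TCP at [0.55, 0, 0.253] pointing down, gripper open.
Joint ranges: [-178.18, 178.18], [-50.72, 133.34], [12.68, 142.11], [-81.47, 261.47], [9.98, 163.14], [-165.26, 165.26]. Speed limits (degrees/s): [136.94, 136.94, 180, 180, 180, 180].

## Interface

Orientations are given as a 3x3 rotation matrix whose columns are the frame's x, y, z axes.
In Python, from rig import env, get_image gives the robot as it stands. The module is installed in compiled form; this text tells all that it offers.
- The arm moves only by the tool carry_out, never from a script. Its argument "targets" is a list that holds one entry, the list of rows, each a list of 7 numbers: the closure, from 0 (fully open) to 1 (shut), then the shift along the world's x, y, z in mm, then the turn, a rotation vector about the world's x, y, z in degrees. In form: [[[claw, dx, dy, dz, ax, ay, az], ...]]. A call has 1 to 20 rows; each row is the pose to reach, as a shift and turn from the pose commanded when the call began; what a row does not reach only later rows make up. A row lasts 1/12 s, in which the tool goes at most 41.7 mm and 7.16 degrees, less where a joint would pass 70% of its speed; a pose out of reach is approached as far as the arm can. A call with a gripper value outside its range is refused whole. The fingers move at their own pace and stop on an object; "squeeze" is the grip in N (left out, the last holds). Time passes only in rows, so rows that repeat a pose let the fingers close. It gives the time, the measured TCP pose, the force and the opening at its end, in the units of the state.
- env.observe(): the state, without advancing time (a new reading comes with each control period).
- get_image(name): name is "scene" or "side" or "wrist"; returns a dict with "img" (480x640x3 uint8, red, green, blue), "fx", "fy", "cx", "cy" (pixels), "k1" (the pictures are not rectified: a ray, as slopes to the right and down, at radius r is drawn at 1 + k1 r^2 times it, then the intrinsics apply), "rvec" (rotation vector, rad) and "tvec" (3), from world to camera coordinates, as OpenCV has them. Camera axes: x right, y down, z forward; pixel columns grow to the right and rows downward; lengths in m; the calibration is good to about 2 mm. A picture is of the moment at which its call begins. There is no depth.
- env.close_job(): hands the job in, once; it reports no verdict.
The state is a dict: "time_s": time; "q": joint angles; "qvel": joint speeds; "joint_efforts": joint torques, N m; "position": TCP position; "tool_rot": TCP orientation; "ft_force": force on the tool from outside, world axes, zero at the start; "wrist_torque": the same for the moment, N m; "grip_width": finger opening in m.
Only numpy, scipy, OpenCV 4.12 (cv2) and the standard library are available. Lean on these libraries where they do the work, as an engineer would, in place of code of your own. Each camera call takes 0.05 s, during which the arm holds its last target.

## Working session

There is one attempt and no reset: what is moved stays moved. The work goes in short steps, Python scripts to look and compute and a tool call to move; the robot and the scene stay as the last step left them, time stands still between calls to the robot, and variables do not carry over. Pictures are saved under pics/ and viewed, and the job is handed in when it is done.

Besides the shell and the picture viewer there is one more tool, called after "Emit:" by a JSON object that holds its "fn" and its "kwargs". carry_out: Moves the arm, as the interface text tells. Its arguments: {"type":"object","properties":{"targets":{"type":"array"},"squeeze":{"type":"number"}},"required":["targets"]}

```bash
mkdir -p pics
cat > h.py <<'E'
import numpy as np, cv2
from rig import env, get_image
def save(n,crop=None,s=1,f=None):
    d=get_image(n); im=cv2.cvtColor(d['img'],cv2.COLOR_RGB2BGR)
    if crop: x0,y0,x1,y1=crop; im=im[y0:y1,x0:x1]
    if s!=1: im=cv2.resize(im,None,fx=s,fy=s,interpolation=cv2.INTER_CUBIC)
    cv2.imwrite('pics/'+f,im); return d
def ray(d,u,v):
    K=np.array([[d['fx'],0,d['cx']],[0,d['fy'],d['cy']],[0,0,1.]])
    p=cv2.undistortPoints(np.array([[[u,v]]],float),K,np.array([d['k1'],0,0,0.]))[0,0]
    R=cv2.Rodrigues(np.array(d['rvec'],float))[0]; t=np.array(d['tvec'],float).ravel()
    return -R.T@t, R.T@np.array([p[0],p[1],1])
def at_z(d,u,v,z):
    c,r=ray(d,u,v); return c+r*(z-c[2])/r[2]
def tri(a,b):
    (c1,r1),(c2,r2)=a,b
    s=np.linalg.lstsq(np.stack([r1,-r2],1),c2-c1,rcond=None)[0]
    p,q=c1+s[0]*r1,c2+s[1]*r2
    return (p+q)/2,np.linalg.norm(p-q)
def proj(d,P):
    K=np.array([[d['fx'],0,d['cx']],[0,d['fy'],d['cy']],[0,0,1.]])
    return cv2.projectPoints(np.atleast_2d(np.array(P,float)),np.array(d['rvec'],float),np.array(d['tvec'],float),K,np.array([d['k1'],0,0,0.]))[0][:,0]
E
python3 - <<'E'
from h import *
for n in('scene','side','wrist'): d=save(n,f=n+'0.png'); print(n,ray(d,320,240),d['fx'],d['k1'])
o=env.observe(); print(o)
E
```

```text
scene (array([1.06701794, 0.23040574, 0.99324574]), array([-0.49718212, -0.21757705, -0.83992351])) 499.4415152583915 -0.14126387386682376
side (array([ 0.14601329, -1.10097206,  1.01888562]), array([ 0.28692635,  0.75077697, -0.59541831])) 600.9654935154429 -0.20896892743965856
wrist (array([0.55007042, 0.07253387, 0.37372664]), array([-9.26206190e-04, -2.77567598e-01, -9.60712610e-01])) 367.8394481779869 -0.01806777346091631
{'time_s': 0.15, 'q': array([-1.23375505e+01,  2.18324336e+01,  7.43729954e+01, -2.55295581e-03,
        8.38585689e+01, -1.23363054e+01]), 'qvel': array([ 0.08563878, -0.12016648, -0.15851049,  0.02036473, -0.08872166,
       -0.0150905 ]), 'joint_efforts': array([ 1.94521621e-03, -4.48624384e+01, -2.31344014e+01, -1.86937300e-04,
        3.77541786e-03, -1.65174959e-05]), 'position': array([5.49792153e-01, 1.54630153e-05, 2.52861181e-01]), 'tool_rot': array([[-1.70473110e-05, -1.10064470e-03,  9.99999394e-01],
       [-9.99999981e-01,  1.95386030e-04, -1.68322703e-05],
       [-1.95367385e-04, -9.99999375e-01, -1.10064801e-03]]), 'ft_force': array([-0.6647201 ,  0.85117093, -0.18063076]), 'wrist_torque': array([-0.04292333,  0.00362368,  0.00504824]), 'grip_width': 0.08545201654019971}
```

View pics/scene0.png

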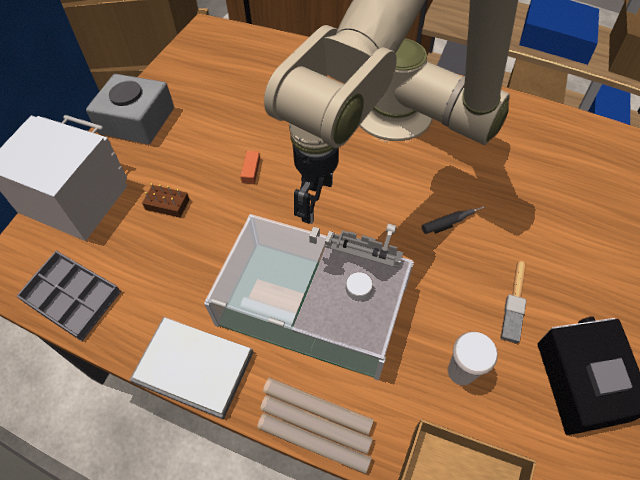

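View pics/side0.png

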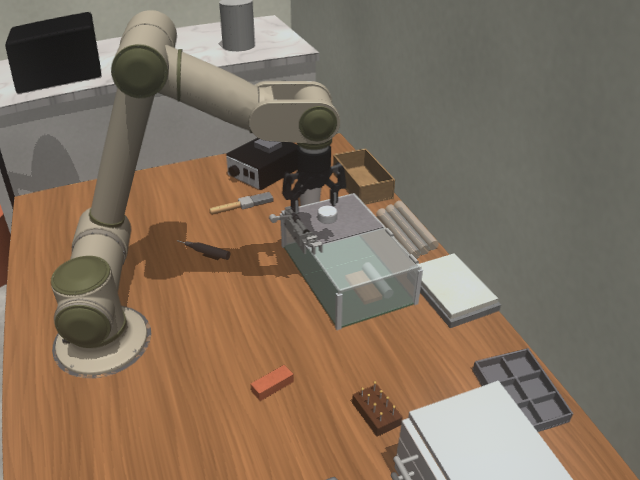

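View pics/wrist0.png

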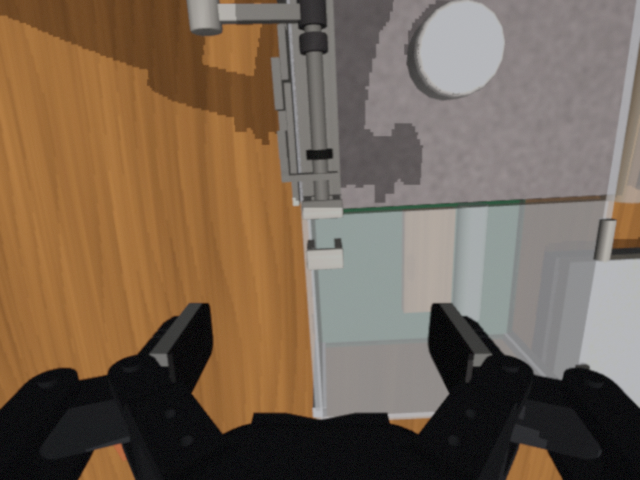

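Run:
```python
from h import *
d=save('wrist',(180,0,380,280),2.1,f='w1.png')
s=save('scene',(290,210,430,290),5.5,f='s1.png')
e=save('side',(255,190,345,270),7,f='e1.png')
# knob approx height 0.144..
for uv in [(205,15),(312,12),(318,200)]: print(at_z(d,*uv,0.144))
```

```text
[0.48594983 0.13626674 0.144     ]
[0.54543713 0.13756282 0.144     ]
[0.54864098 0.03237022 0.144     ]
```

View pics/w1.png

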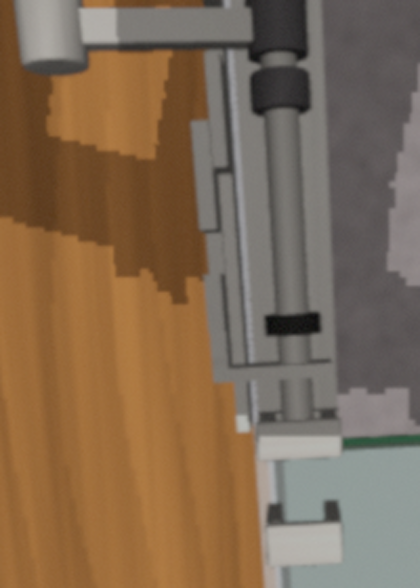

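View pics/s1.png

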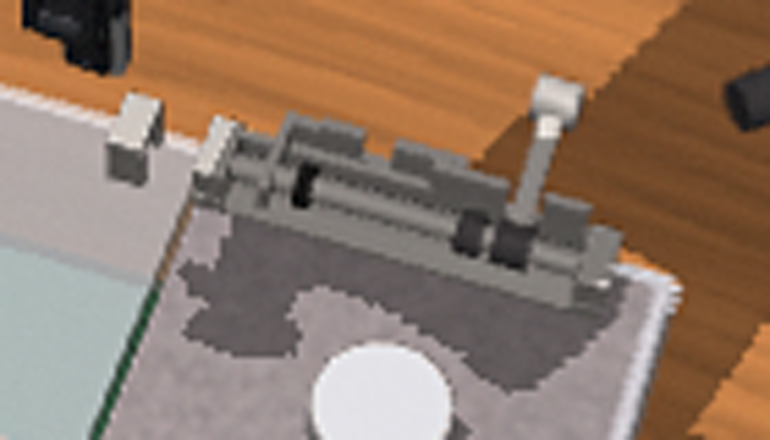

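View pics/e1.png

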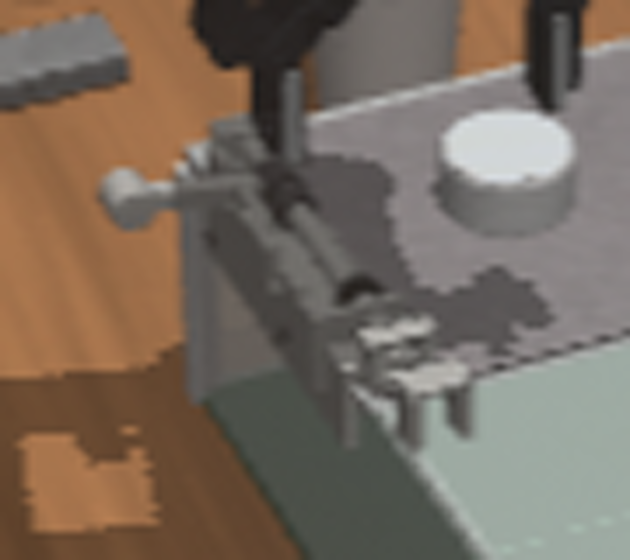

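Run:
```python
from h import *
d=get_image('wrist'); s=get_image('scene'); e=get_image('side')
c=lambda u,v:(180+u/2.1,v/2.1)
S=lambda u,v:(290+u/5.5,210+v/5.5)
E_=lambda u,v:(255+u/7,190+v/7)
for n,p,z in [('rod top hi',c(279,60),.139),('rodctr a',c(282,110),.134),('rodctr b',c(292,300),.134),('notch hi',c(212,232),.145),('notch lo',c(212,276),.145),('stem',c(200,27),.138),('stem end',c(90,27),.1455),
  ('lid/startnotch lower edge',c(215,55),.145),('endpc top',c(200,122),.145),('endpc bot',c(222,380),.145),('knob lo end',c(52,62),.1445)]:
    print(n,np.round(at_z(d,*p,z)*1000,1))
for n,p,z in [('notchR',S(397,148),.145),('notchL',S(364,140),.145),('startL',S(506,185),.145),('startR',S(548,200),.145),('endL',S(290,125),.145),('endR',S(465,165),.145)]:
    print(n,np.round(at_z(s,*p,z)*1000,1))
print(tri(ray(s,*S(558,102)),ray(e,*E_(125,200))))
```

```text
rod top hi [545.9 130.5 139. ]
rodctr a [546.6 119.  134. ]
rodctr b [549.5  67.  134. ]
notch hi [527.1  85.7 145. ]
notch lo [526.7  73.8 145. ]
stem [524.6 138.9 138. ]
stem end [496.4 136.9 145.5]
lid/startnotch lower edge [529.1 130.3 145. ]
endpc top [524.6 114.  145. ]
endpc bot [528.8  44.4 145. ]
knob lo end [485.5 128.9 144.5]
notchR [526.   87.2 145. ]
notchL [527.2  74.7 145. ]
startL [526.2 129.8 145. ]
startR [526.6 146.1 145. ]
endL [531.2  46.9 145. ]
endR [523.6 113.  145. ]
(array([0.48608832, 0.13484179, 0.14417405]), np.float64(0.004971138784083412))
```

Emit:
{"fn": "carry_out", "kwargs": {"targets": [[[0,-30,60,0,0,0,-20],[0,-63.5,135,-20,0,0,-86.8],[0,-63.5,135,-35,0,0,-86.8],[0,-63.5,135,-35,0,0,-86.8],[0,-63.5,135,-35,0,0,-86.8],[0,-63.5,135,-35,0,0,-86.8],[0,-63.5,135,-35,0,0,-86.8],[0,-63.5,135,-35,0,0,-86.8],[0,-63.5,135,-35,0,0,-86.8],[0,-63.5,135,-35,0,0,-86.8],[0,-63.5,135,-35,0,0,-86.8],[0,-63.5,135,-35,0,0,-86.8],[0,-63.5,135,-35,0,0,-86.8],[0,-63.5,135,-35,0,0,-86.8],[0,-63.5,135,-35,0,0,-86.8]]], "squeeze": 20}}

```text
time_s: 1.7
position: [0.4865, 0.135, 0.2183]
tool_rot: [[-0.998, 0.0, 0.057], [-0.057, 0.0, -0.998], [-0.0, -1.0, -0.0]]
ft_force: [0.4, 0.5, 0.7]
grip_width: 0.0854
```

Run:
```python
from h import *
o=env.observe(); print(o['time_s'],o['position'],o['tool_rot'].round(4),o['q'],o['ft_force'])
d=save('wrist',None,1.25,f='w2.png'); print(ray(d,320,240))
```

```text
1.7 [0.48648237 0.13501793 0.21834043] [[-9.984e-01  1.000e-04  5.740e-02]
 [-5.740e-02  0.000e+00 -9.984e-01]
 [-1.000e-04 -1.000e+00 -0.000e+00]] [2.05269616e+00 1.90239130e+01 8.48341433e+01 1.54072796e-03
 7.61387554e+01 8.87644601e+01] [0.35525317 0.46163502 0.74214501]
(array([0.55817854, 0.13995709, 0.33928262]), array([-0.27750643, -0.01521957, -0.96061017]))
```

View pics/w2.png

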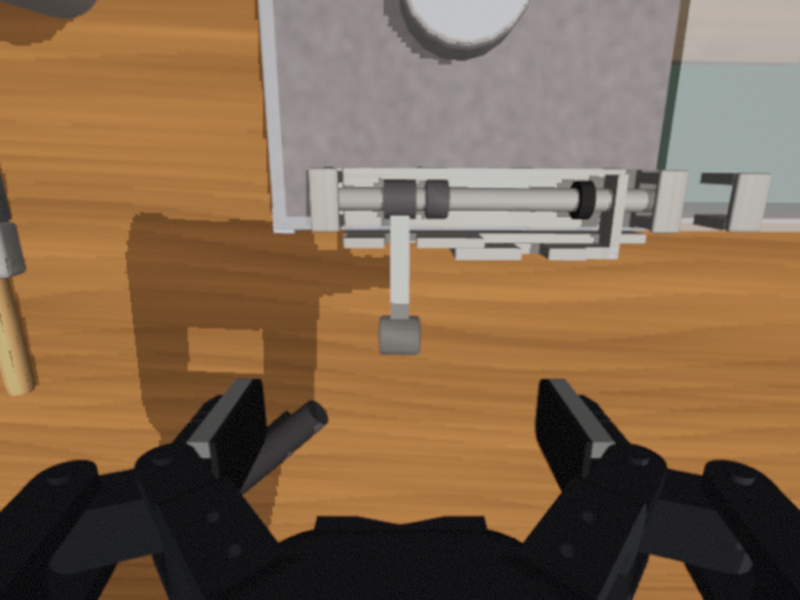

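Run:
```python
from h import *
d=save('wrist',(260,120,520,220),3,f='w3.png')
print(at_z(d,320,335/1.25,.144)*1e3)
```

```text
[485.31438482 135.91273915 144.        ]
```

View pics/w3.png

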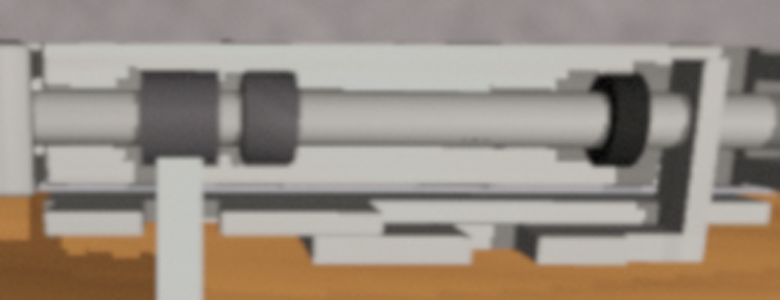

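Emit:
{"fn": "carry_out", "kwargs": {"targets": [[[0.4,-0.5,0.5,-30,0,0,0],[0.5,-0.5,0.5,-55,0,0,0],[0.5,-0.5,0.5,-70,0,0,0],[0.55,-0.5,0.5,-70,0,0,0],[0.6,-0.5,0.5,-70,0,0,0]]]}}

```text
time_s: 2.22
position: [0.486, 0.1355, 0.1484]
tool_rot: [[-0.998, -0.001, 0.056], [-0.056, -0.0, -0.998], [0.001, -1.0, -0.0]]
ft_force: [-0.1, -0.2, 2.4]
grip_width: 0.0345
```

Run:
```python
from h import *
o=env.observe(); print(o['time_s'],o['position'],o['ft_force'],o['grip_width'])
d=save('wrist',None,1.25,f='w4.png'); save('side',(255,170,345,270),6,f='e4.png')
```

```text
2.2167 [0.4860279  0.13551763 0.14836009] [-0.1279115  -0.19012985  2.37931262] 0.03447541326206257
```

View pics/w4.png

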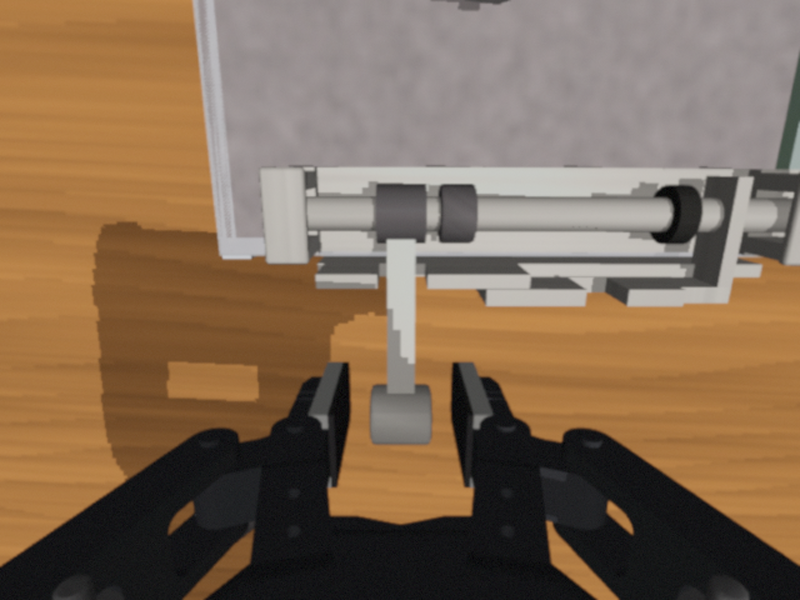

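View pics/e4.png

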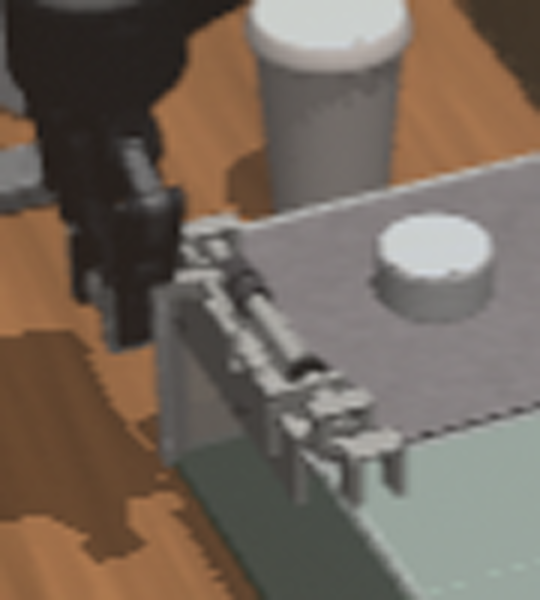

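Emit:
{"fn": "carry_out", "kwargs": {"targets": [[[0.7,0,0,0,0,0,0],[0.75,0,0,0,0,0,0],[0.8,0,0,0,0,0,0],[0.9,0,0,0,0,0,0],[1,0,0,0,0,0,0],[1,0,0,0,0,0,0],[1,0,0,0,0,0,0]]], "squeeze": 25}}

```text
time_s: 2.9
position: [0.4863, 0.1355, 0.149]
tool_rot: [[-0.998, 0.001, 0.056], [-0.056, 0.0, -0.998], [-0.001, -1.0, 0.0]]
ft_force: [-0.7, -0.2, 5.7]
grip_width: 0.0177
```

Run:
```python
from h import *
o=env.observe(); print(o['time_s'],o['position'],o['ft_force'],o['wrist_torque'],o['grip_width'])
d=save('wrist',None,1.25,f='w5.png')
# arc
k=np.array([486.0,135.2,144.4]);
for h in np.arange(0,1.01,.1):
    a=.1745+h; r=-60*(np.cos(a)-np.cos(.1745)); z=60*(np.sin(a)-np.sin(.1745))
    print(round(h,1),np.round([r*.9984,r*.0565,z],1))
```

```text
2.9 [0.4862725  0.13550922 0.14899481] [-0.69649313 -0.22538325  5.70207345] [-0.0266433   0.18670258 -0.01672702] 0.017700898111718724
0.0 [-0. -0.  0.]
0.1 [1.3 0.1 5.8]
0.2 [ 3.2  0.2 11.5]
0.3 [ 5.7  0.3 17. ]
0.4 [ 8.7  0.5 22.2]
0.5 [12.2  0.7 27.1]
0.6 [16.2  0.9 31.5]
0.7 [20.6  1.2 35.6]
0.8 [25.4  1.4 39.2]
0.9 [30.5  1.7 42.3]
1.0 [35.9  2.  44.9]
```

View pics/w5.png

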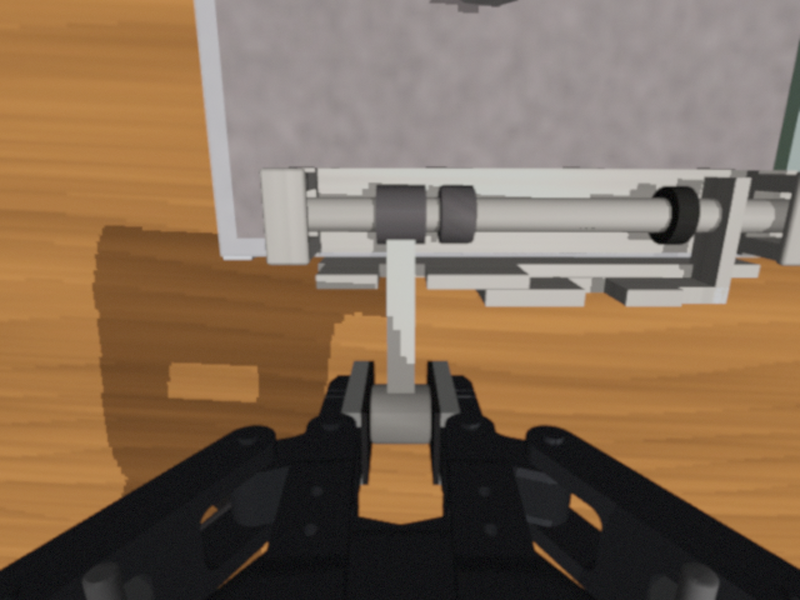

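Emit:
{"fn": "carry_out", "kwargs": {"targets": [[[1,0.5,0,2.9,0,0,0],[1,1.3,0.1,5.8,0,0,0],[1,2.2,0.1,8.7,0,0,0],[1,3.2,0.2,11.5,0,0,0],[1,4.4,0.3,14.3,0,0,0],[1,5.7,0.3,17,0,0,0]]]}}

```text
time_s: 3.45
position: [0.4913, 0.1358, 0.1653]
tool_rot: [[-0.998, -0.002, 0.056], [-0.056, -0.0, -0.998], [0.002, -1.0, 0.0]]
ft_force: [-1.2, -0.5, -5.1]
grip_width: 0.0176
```

Run:
```python
from h import *
o=env.observe(); print(o['time_s'],o['position'],o['ft_force'],o['wrist_torque'],o['grip_width'])
d=save('wrist',None,1.25,f='w6.png')
```

```text
3.45 [0.49134653 0.1357845  0.16530082] [-1.18569131 -0.50384951 -5.11916298] [-0.08652068  0.31414585  0.02711525] 0.017556182059233063
```

View pics/w6.png

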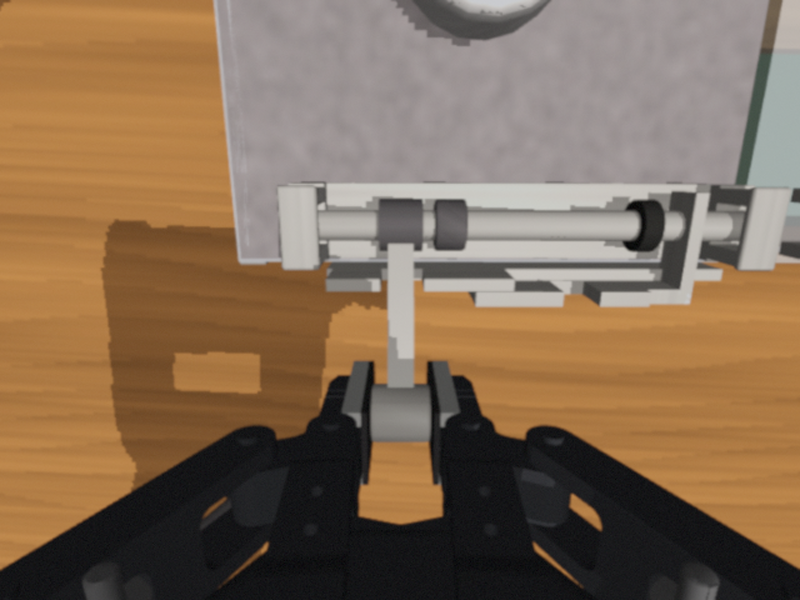

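Emit:
{"fn": "carry_out", "kwargs": {"targets": [[[1,1.4,0.1,2.7,0,0,0],[1,3,0.2,5.2,0,0,0],[1,4.7,0.3,7.7,0,0,0],[1,6.5,0.4,10.1,0,0,0],[1,8.4,0.5,12.3,0,0,0],[1,10.5,0.6,14.5,0,0,0],[1,12.7,0.7,16.6,0,0,0],[1,14.9,0.9,18.6,0,0,0],[1,17.2,1,20.4,0,0,0],[1,19.7,1.1,22.2,0,0,0],[1,22.2,1.3,23.8,0,0,0],[1,24.8,1.4,25.3,0,0,0],[1,24.8,1.4,25.3,0,0,0],[1,24.8,1.4,25.3,0,0,0]]]}}

```text
time_s: 4.67
position: [0.5169, 0.1372, 0.1909]
tool_rot: [[-0.998, 0.001, 0.056], [-0.056, 0.0, -0.998], [-0.001, -1.0, -0.0]]
ft_force: [-4.1, -1.2, 1.8]
grip_width: 0.0177
```

Run:
```python
from h import *
o=env.observe(); print(o['time_s'],o['position'],o['ft_force'],o['wrist_torque'],o['grip_width'])
d=save('wrist',None,1.25,f='w7.png')
d=save('side',(255,170,345,270),6,f='e7.png')
```

```text
4.6667 [0.51688039 0.1372319  0.19093413] [-4.11165824 -1.18790553  1.76955875] [-0.100088    0.68308751 -0.04736352] 0.017741666221151826
```

View pics/w7.png

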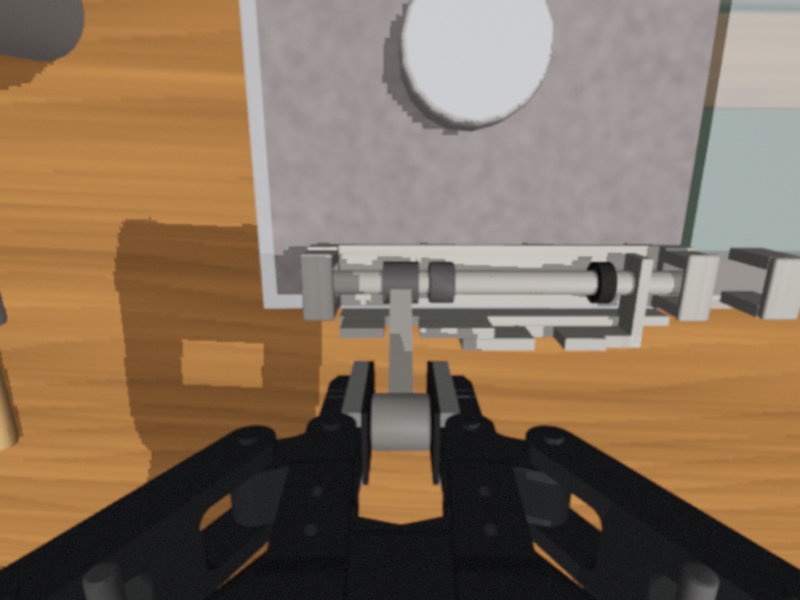

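View pics/e7.png

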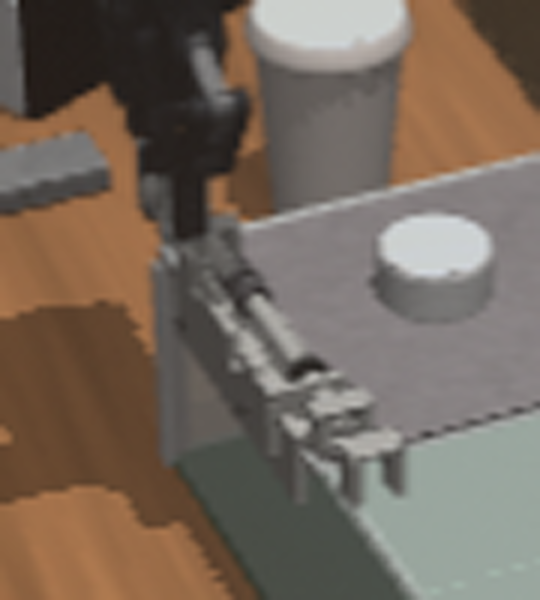

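Emit:
{"fn": "carry_out", "kwargs": {"targets": [[[1,0.1,-2,0,0,0,0],[1,0.3,-5,0,0,0,0],[1,0.6,-10,0,0,0,0],[1,0.8,-15,0,0,0,0],[1,1.1,-20,0,0,0,0],[1,1.4,-25,0,0,0,0],[1,1.7,-30,0,0,0,0],[1,2,-35,0,0,0,0],[1,2.3,-40,0,0,0,0],[1,2.5,-45,0,0,0,0],[1,2.7,-48,0,0,0,0],[1,2.8,-50,0,0,0,0],[1,2.8,-50,0,0,0,0]]]}}

```text
time_s: 5.85
position: [0.5194, 0.0866, 0.1907]
tool_rot: [[-0.998, 0.0, 0.055], [-0.055, -0.001, -0.998], [-0.0, -1.0, 0.001]]
ft_force: [-2.7, -1.0, 3.6]
grip_width: 0.0173
```

Run:
```python
from h import *
o=env.observe(); print(o['time_s'],o['position'],o['ft_force'],o['wrist_torque'],o['grip_width'])
d=save('wrist',None,1.25,f='w8.png')
```

```text
5.85 [0.5193607  0.08661916 0.19071173] [-2.67302501 -1.01372087  3.638077  ] [-0.15799828  0.52490905 -0.00569937] 0.017274510813626222
```

View pics/w8.png

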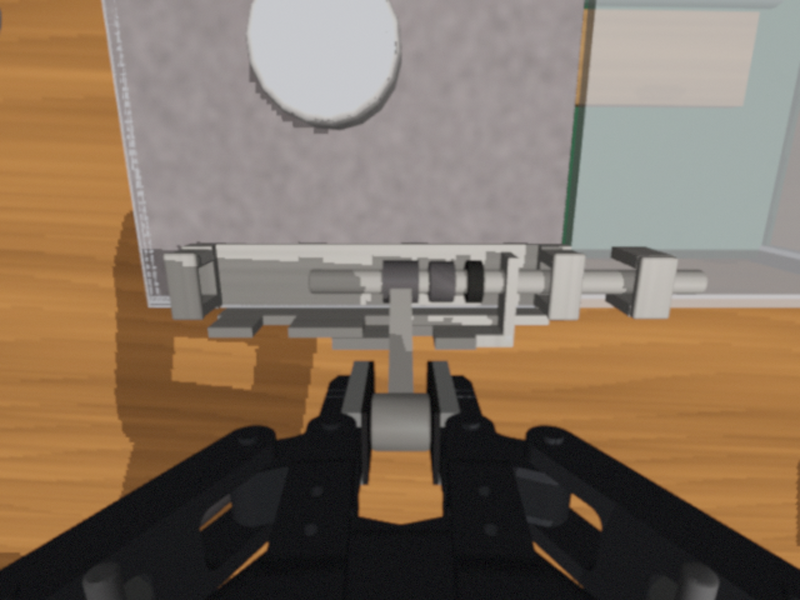

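Emit:
{"fn": "carry_out", "kwargs": {"targets": [[[1,0.1,-1,0,0,0,0],[1,0.1,-2,0,0,0,0],[1,0.2,-3,0,0,0,0],[1,0.2,-4,0,0,0,0],[1,0.2,-4,0,0,0,0]]]}}

```text
time_s: 6.32
position: [0.5195, 0.0831, 0.1907]
tool_rot: [[-0.998, 0.0, 0.056], [-0.056, -0.0, -0.998], [-0.0, -1.0, 0.0]]
ft_force: [-2.5, -0.2, 4.8]
grip_width: 0.0175
```

Emit:
{"fn": "carry_out", "kwargs": {"targets": [[[1,0,-0.5,0,0,0,0],[1,0,-1,0,0,0,0],[1,0,-1,0,0,0,0]]]}}

```text
time_s: 6.57
position: [0.5195, 0.0821, 0.1906]
tool_rot: [[-0.998, 0.0, 0.056], [-0.056, -0.0, -0.998], [-0.0, -1.0, 0.0]]
ft_force: [-2.5, 0.6, 5.1]
grip_width: 0.0175
```

Emit:
{"fn": "carry_out", "kwargs": {"targets": [[[1,0,-0.5,0,0,0,0],[1,0.1,-1,0,0,0,0],[1,0.1,-1,0,0,0,0]]]}}

```text
time_s: 6.82
position: [0.5196, 0.0812, 0.1906]
tool_rot: [[-0.998, -0.0, 0.056], [-0.056, 0.0, -0.998], [0.0, -1.0, -0.0]]
ft_force: [-2.3, 0.7, 4.1]
grip_width: 0.0173
```

Emit:
{"fn": "carry_out", "kwargs": {"targets": [[[1,0,-0.5,0,0,0,0],[1,0,-1,0,0,0,0],[1,0,-1,0,0,0,0]]]}}

```text
time_s: 7.07
position: [0.5196, 0.0803, 0.1906]
tool_rot: [[-0.998, 0.0, 0.056], [-0.056, 0.0, -0.998], [-0.0, -1.0, -0.0]]
ft_force: [-3.0, 2.4, 4.0]
grip_width: 0.0173
```

Emit:
{"fn": "carry_out", "kwargs": {"targets": [[[1,0,-0.5,0,0,0,0],[1,0.1,-1,0,0,0,0],[1,0.1,-1,0,0,0,0]]]}}

```text
time_s: 7.32
position: [0.5196, 0.0794, 0.1906]
tool_rot: [[-0.998, -0.0, 0.056], [-0.056, 0.0, -0.998], [0.0, -1.0, -0.0]]
ft_force: [-2.8, 3.8, 4.0]
grip_width: 0.0176
```

Run:
```python
from h import *
o=env.observe(); print(o['time_s'],o['position'],o['ft_force'],o['wrist_torque'],o['grip_width'])
d=save('wrist',(230,180,480,300),3,f='w9.png')
```

```text
7.3167 [0.51964064 0.07935451 0.19061705] [-2.79585524  3.77877431  3.96125233] [ 0.65555132  0.50464922 -0.05178305] 0.01758889847726021
```

View pics/w9.png

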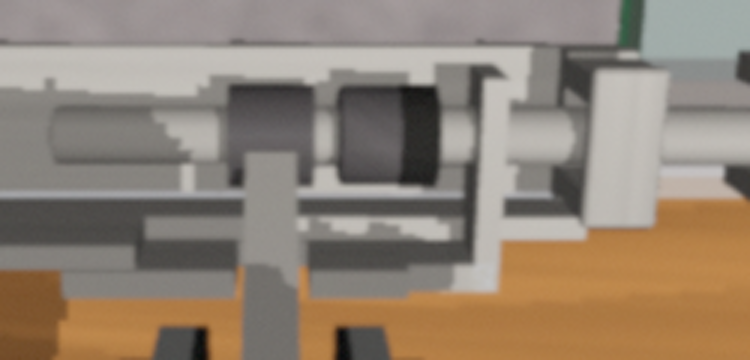

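Emit:
{"fn": "carry_out", "kwargs": {"targets": [[[1,-2.6,-0.3,-1.5,0,0,0],[1,-5.1,-0.5,-3.1,0,0,0],[1,-7.5,-0.6,-4.8,0,0,0],[1,-9.9,-0.8,-6.7,0,0,0],[1,-12.1,-0.9,-8.7,0,0,0],[1,-14.3,-1,-10.8,0,0,0],[1,-16.4,-1.1,-13,0,0,0],[1,-18.3,-1.2,-15.2,0,0,0],[1,-18.3,-1.2,-15.2,0,0,0]]]}}

```text
time_s: 8.12
position: [0.5017, 0.078, 0.1752]
tool_rot: [[-0.998, 0.001, 0.056], [-0.056, 0.0, -0.998], [-0.001, -1.0, -0.0]]
ft_force: [3.5, 4.0, 1.3]
grip_width: 0.0171
```

Run:
```python
from h import *
o=env.observe(); print(o['time_s'],o['position'],o['ft_force'],o['wrist_torque'],o['grip_width'])
d=save('wrist',(230,150,480,330),3,f='w10.png')
```

```text
8.1167 [0.50168897 0.07802202 0.17515424] [3.51862445 3.98324534 1.31477842] [ 0.76437258 -0.55529957  0.01195202] 0.01705207223622086
```

View pics/w10.png

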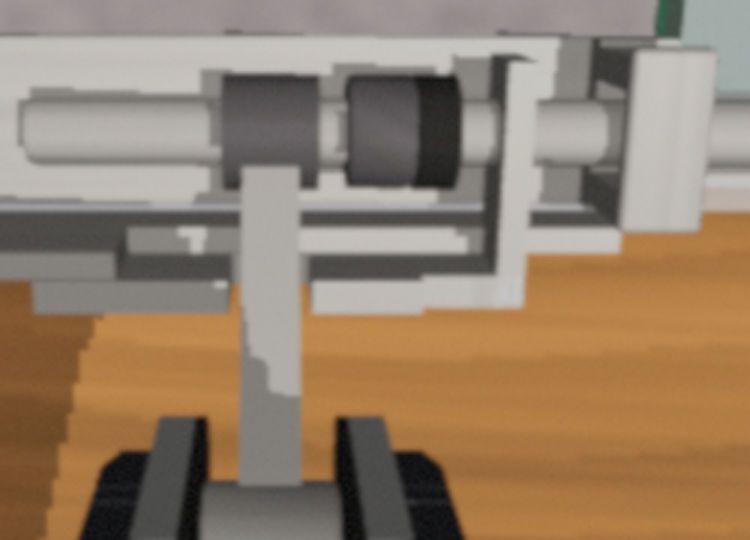

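Emit:
{"fn": "carry_out", "kwargs": {"targets": [[[1,-1.8,-0.1,-2.4,0,0,0],[1,-3.5,-0.2,-4.9,0,0,0],[1,-5,-0.3,-7.5,0,0,0],[1,-6.5,-0.4,-10.1,0,0,0],[1,-6.5,-0.4,-10.1,0,0,0]]]}}

```text
time_s: 8.58
position: [0.4949, 0.0776, 0.1649]
tool_rot: [[-0.998, 0.0, 0.056], [-0.056, 0.0, -0.998], [-0.0, -1.0, -0.0]]
ft_force: [2.4, 4.9, 1.9]
grip_width: 0.0173
```

Emit:
{"fn": "carry_out", "kwargs": {"targets": [[[1,-1.3,-0.1,-2.7,0,0,0],[1,-2.5,-0.1,-5.5,0,0,0],[1,-3.5,-0.2,-8.3,0,0,0],[1,-4.4,-0.2,-11.2,0,0,0],[1,-4.4,-0.2,-11.2,0,0,0]]]}}

```text
time_s: 9.0
position: [0.4903, 0.0773, 0.1536]
tool_rot: [[-0.998, -0.001, 0.056], [-0.056, -0.0, -0.998], [0.001, -1.0, -0.0]]
ft_force: [2.2, 3.9, 2.1]
grip_width: 0.0175
```

Run:
```python
from h import *
o=env.observe(); print(o['time_s'],o['position'],o['ft_force'],o['wrist_torque'],o['grip_width'])
d=save('wrist',(230,120,480,320),3,f='w11.png')
```

```text
9.0 [0.49028352 0.07734426 0.15355111] [2.23815194 3.92652493 2.08013859] [ 0.67045829 -0.50587368  0.02436595] 0.01752071601025878
```

View pics/w11.png

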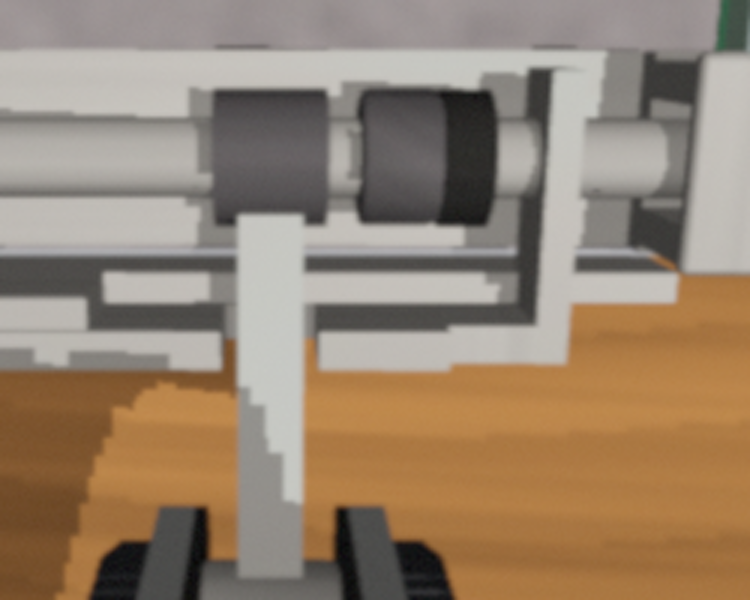

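Emit:
{"fn": "carry_out", "kwargs": {"targets": [[[1,-0.4,0,-1.5,0,0,0],[1,-0.7,0,-3,0,0,0],[1,-0.7,0,-3,0,0,0]]]}}

```text
time_s: 9.3
position: [0.4896, 0.0773, 0.1509]
tool_rot: [[-0.998, -0.0, 0.056], [-0.056, -0.0, -0.998], [0.0, -1.0, 0.0]]
ft_force: [0.2, 3.4, 2.7]
grip_width: 0.0175
```

Emit:
{"fn": "carry_out", "kwargs": {"targets": [[[1,-0.1,0,-0.7,0,0,0],[1,-0.2,0,-1.4,0,0,0],[1,-0.2,0,-1.4,0,0,0]]]}}

```text
time_s: 9.55
position: [0.4894, 0.0773, 0.1497]
tool_rot: [[-0.998, -0.0, 0.056], [-0.056, -0.0, -0.998], [0.0, -1.0, 0.0]]
ft_force: [0.2, 3.3, 4.4]
grip_width: 0.0171
```

Emit:
{"fn": "carry_out", "kwargs": {"targets": [[[0.75,0,0,0,0,0,0],[0.7,0,0,0,0,0,0],[0.6,0,0,0,0,0,0],[0.5,0,0,0,0,0,0],[0.4,0,0,0,0,0,0],[0.4,0,0,0,0,0,0]]]}}

```text
time_s: 10.05
position: [0.4895, 0.0773, 0.1496]
tool_rot: [[-0.998, -0.0, 0.056], [-0.056, -0.0, -0.998], [0.0, -1.0, 0.0]]
ft_force: [0.1, 0.4, -0.3]
grip_width: 0.0507
```

Run:
```python
from h import *
o=env.observe(); print(o['time_s'],o['position'],o['ft_force'],o['wrist_torque'],o['grip_width'])
d=save('wrist',None,1.25,f='w12.png')
```

```text
10.05 [0.48951426 0.0773098  0.14960431] [ 0.09040172  0.3719255  -0.34367187] [ 0.01131104 -0.04989872 -0.01866569] 0.050748940847176995
```

View pics/w12.png

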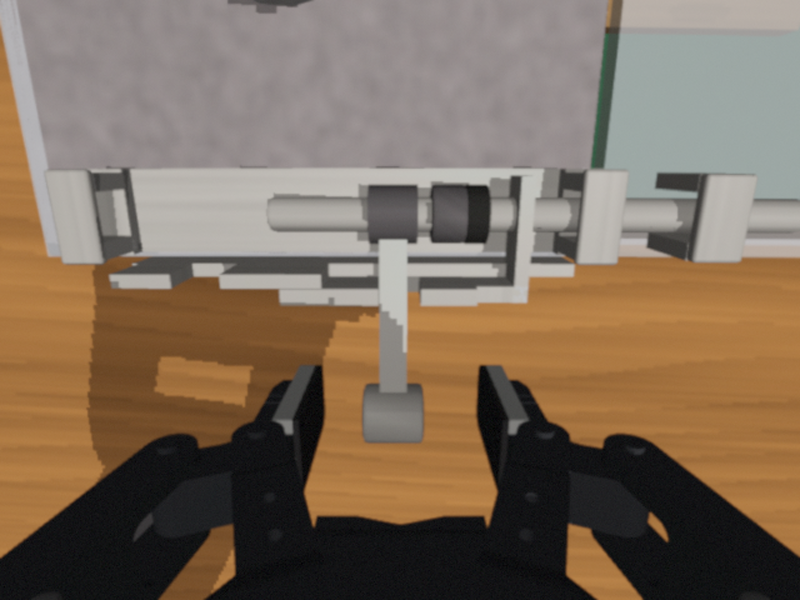

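Emit:
{"fn": "carry_out", "kwargs": {"targets": [[[0.3,0,0,5,0,0,0],[0.2,0,0,25,0,0,0],[0.2,0,0,55,0,0,0],[0.2,0,0,90,0,0,0],[0.2,-30,0,120,0,0,0],[0.2,-30,0,120,0,0,0],[0.2,-30,0,120,0,0,0]]]}}

```text
time_s: 10.68
position: [0.4592, 0.0775, 0.2716]
tool_rot: [[-0.998, 0.004, 0.056], [-0.056, -0.0, -0.998], [-0.004, -1.0, 0.001]]
ft_force: [-0.3, -0.2, -0.1]
grip_width: 0.0685
```

Run:
```python
from h import *
o=env.observe(); print(o['time_s'],o['position'],o['ft_force'])
d=save('wrist',None,1.25,f='w13.png')
s=save('scene',(290,210,430,290),5.5,f='s13.png')
e=save('side',(255,190,345,270),7,f='e13.png')
# predicted knob for h=0, .12,.3 at bolt ~.0565
O=np.array([545.2,138.2,134]); X=np.array([.9984,.0565,0]);Y=np.array([-.0565,.9984,0])
for b in(.0565,.058):
  for h in(0,.15,.3):
    a=.1745+h; P=(O-60*np.cos(a)*X-b*1e3*Y+np.array([0,0,60*np.sin(a)]))/1e3
    print(b,h,P.round(4),[(proj(s,P)[0]-[290,210])*5.5,(proj(e,P)[0]-[255,190])*7])
```

```text
10.6833 [0.45921689 0.0775092  0.27156512] [-0.31562018 -0.23394806 -0.09268761]
0.0565 0 [0.4894 0.0785 0.1444] [array([407.9177597 ,  66.24589518]), array([174.6801358 , 277.37855211])]
0.0565 0.15 [0.4916 0.0786 0.1531] [array([407.64809252,  57.50849154]), array([179.48861056, 256.01348367])]
0.0565 0.3 [0.4951 0.0788 0.1614] [array([406.32789038,  51.96303057]), array([187.72035655, 234.66114519])]
0.058 0 [0.4895 0.077  0.1444] [array([404.09949875,  65.19533065]), array([176.191757  , 279.60025434])]
0.058 0.15 [0.4917 0.0771 0.1531] [array([403.79846508,  56.45148609]), array([181.00813159, 258.2259015 ])]
0.058 0.3 [0.4952 0.0773 0.1614] [array([402.44544346,  50.89837043]), array([189.24974729, 236.86324846])]
```

View pics/w13.png

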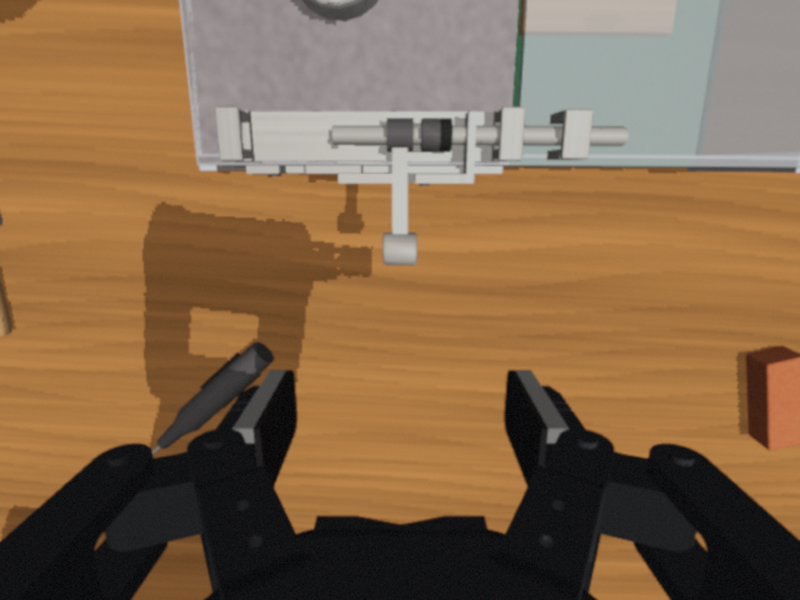

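View pics/s13.png

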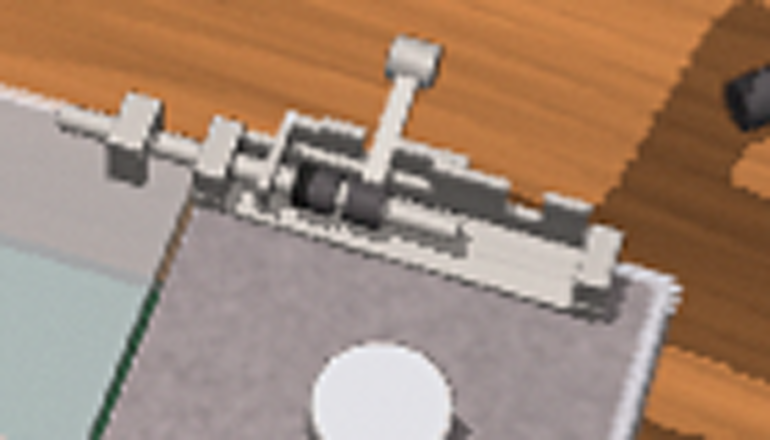

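View pics/e13.png

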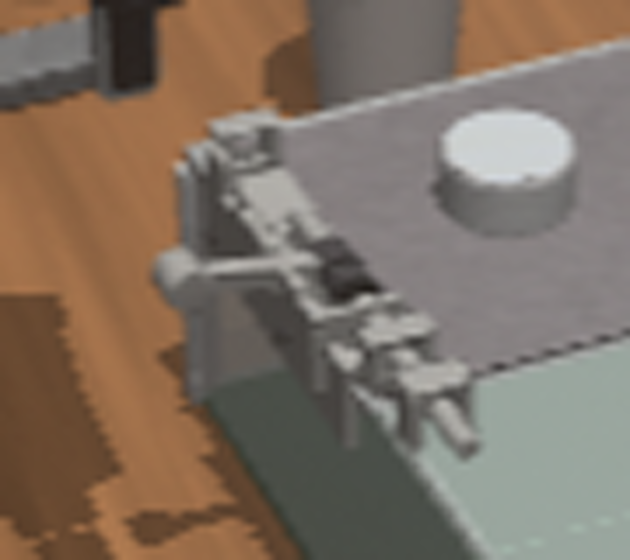

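Run:
```python
from h import *
s=get_image('scene'); e=get_image('side')
O=np.array([545.2,138.2,134]); X=np.array([.9984,.0565,0]);Y=np.array([-.0565,.9984,0])
def f(b,h):
    a=.1745+h; P=(O-60*np.cos(a)*X-b*1e3*Y+np.array([0,0,60*np.sin(a)]))/1e3
    return np.r_[(proj(s,P)[0])*5.5,(proj(e,P)[0])*7]
for b in(.055,.0565,.058):
  for h in(0,.05,.1,.15): print(b,h,(f(b,h)-f(0,0)).round(1))
```

```text
0.055 0 [-141.2  -38.9   53.8   79.1]
0.055 0.05 [-141.2  -42.2   55.    72. ]
0.055 0.1 [-141.2  -45.1   56.6   64.9]
0.055 0.15 [-141.4  -47.7   58.6   57.8]
0.0565 0 [-145.   -40.    55.3   81.3]
0.0565 0.05 [-145.   -43.2   56.5   74.2]
0.0565 0.1 [-145.1  -46.1   58.1   67.1]
0.0565 0.15 [-145.3  -48.7   60.1   60. ]
0.058 0 [-148.8  -41.    56.8   83.6]
0.058 0.05 [-148.8  -44.3   58.    76.5]
0.058 0.1 [-148.9  -47.2   59.7   69.3]
0.058 0.15 [-149.1  -49.8   61.6   62.2]
```

Observed shifts of (-144, -40) in the scene view and (52, 80) in the side view match bolt ≈ 56 mm with the handle at ≈ 0 rad, so it is fully home. Handing in.

Run:
```python
from h import *
print(env.close_job()); print(env.observe()['time_s'])
```

```text
the job is handed in; nothing more can be done
None
the job is handed in; nothing more can be done
```

The bolt is locked: the handle lies down in the far notch and the job is handed in. `close_job` gives no verdict, so the result below rests on my own checks.

**What I did:** I pinched the knob with 25 N and lifted the handle along its arc to about 0.9 rad. I then slid the bolt about 58 mm until the buffer pushed back 3 to 4 N, with the stem centred over the far notch in the wrist view. I lowered the handle into the notch, let go and backed away. The highest force I read at the wrist was about 6 N, at about 10.7 s of the 45 s on the clock.

**Last checks:**
- **Bolt and handle:** the final pictures put the bolt at about 56 mm and the handle at about 0 rad, with the scene and side views agreeing to about 3 pixels in the enlarged crops. After release the buffer pushed the stem back against the notch's near edge, as expected.
- **Lid:** the rod passes through the staple on the lid, and the lid looks shut.
- **Other objects:** the tin has not moved in the before and after pictures. The arm's path kept clear of the other bystanders, but I did not measure them one by one.
- **Robot:** nothing touches it, and the wrist force is about zero.

No check failed or disagreed.

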